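Run a spudger along a phone's back seam

TASK

Clear the suction cup off the clamped phone by standing it in the organiser's half-open drawer. Then take the square-handled pointed spudger from the rack and run its point, down in the channel between back panel and rim, slowly (about 3 cm a second) and in one pass from the pry notch along that long side, round the cracked end and back along the other long side until close to the second clamp jaw (within about 15 mm of it). Press only lightly, hang the spudger back up in a free slot of the rack, let go, and leave the drawer, the lamp and all the other things where they are.

Things in the scene. Friction and masses are not known exactly. Their poses are not given: they have to be found in the camera images.
- handset: Rugged phone 84 x 160 mm, back up, clamped in a fixed grey cradle 104 x 184 mm. Origin: centre of the cradle's underside; z up, y along the phone to its cracked end. Tops of black panel (62 x 138 mm) and metal rim (4 mm wide) are level at z = 38 mm; between them the seam, a square-cornered channel 7 mm wide, 4 mm deep, its centre line at x = +-34.5, y = +-72.5 mm. Camera square at y = -50 mm.
- seam_start (a point): Point on the channel's floor, mid-width, at the pry notch: a 12 mm gap in the rim on the phone's -x long side, from y = +4 to +16 mm in the phone's frame. Beside the notch a steel jaw bridges the channel (y = -25 to -5 mm, inwards to 30 mm from the centre line, top at z = 48 mm; its black screw head reaches 68 mm out from the centre line). An equal jaw stands on the other long side.
- seam_corner1 (a point): Point on the channel's floor, mid-width, at the first corner of the cracked end (-x, +y).
- seam_corner2 (a point): Point on the channel's floor, mid-width, at the second corner of the cracked end (+x, +y).
- seam_end (a point): Point on the channel's floor, mid-width, on the +x long side, 11 mm short of the second jaw: where the pass ends. The pass is straight between the four seam points.
- spudger: Plastic spudger, 150 mm, 35 g, hanging point down in the rack: its tallest tool, the only one with a square handle. Origin: its point; z up along it. Point 2.4 mm thick (3.4 mm at 12 mm up, 10 mm from 36 mm up), collar 26 mm across from 75 to 80 mm, then a handle 14 x 14 mm up to 150 mm, its faces along x and y (at the start the rack's x and y).
- suction_cup: Hard silicone suction cup (it does not stick), 40 mm high, standing on the back of the phone over the seam at the cracked end. Origin: centre of its underside; z up. Base 40 mm across and 4 mm thick, tapering by 13 mm up to a neck of 16 mm, with a round knob 22 mm across from 26 to 40 mm. About 40 g.
- rack: Fixed aluminium rack. Origin: on the board under its middle; z up. Comb plate 12 mm thick, top at z = 95 mm, with four slots 14 mm wide at y = -66, -22, +22, +66 mm, open to -x, from x = -25 to +7 mm. Tools hang by their collars at x = -3 mm (the spudger's point then at z = 20 mm). Slot y = +66 is empty; the three tools hang in the others in any order.
- drawer_spot (a point): Point on the floor of the half-open upper drawer of the grey organiser, mid-width, 31 mm behind the inside of its front wall; x into the organiser, z up. Drawer 118 mm wide inside; at least 67 mm from the front wall on is uncovered. Walls 23 mm, front plate 32 mm, organiser's top 45 mm above this floor. Slides along x with about 1 N friction; bar handle 42 mm out from the front plate.
- lamp: Fixed slim bench light: foot 80 mm across, 14 mm high, upright post 12 mm thick with an 18 mm thick light head from 190 to 275 mm height, high enough to be in the way of a gripper's body. Origin: centre of the foot's underside.
- paddle: Bystander: tool in the rack with a flat blade and a round 12 mm handle, its top 145 mm above the board. Origin at its lower end axis, 75 mm below its collar.
- hook_tool: Bystander: tool in the rack with a small steel hook below and a 22 mm ball knob on top, its top 139 mm above the board. Origin on its axis, 75 mm below its collar.
- tweezers: Bystander: steel tweezers, 115 mm long, 6 mm high, lying on the board. Origin: middle of the underside.
- spare_panel: Bystander: cracked black phone back panel, 76 x 150 x 4 mm, lying flat. Origin: centre of the underside.
- screw_jar: Bystander: small glass jar, 34 mm across, 45 mm high. Origin: centre of the underside.
- flux_bottle: Bystander: white bottle, 36 mm across, 100 mm high. Origin: centre of the underside.
- screw_tray: Bystander: grey divided tray, 90 x 130 mm, 22 mm high. Origin: centre of the underside.
- driver: Bystander: screwdriver with a black handle, 170 mm long, lying on the board. Origin: middle of the underside.
- tape_core: Bystander: cardboard disc, 56 mm across, 20 mm high. Origin: centre of the underside.

How it is judged:
By the outcome, as a careful person would: the job done as asked, in the order asked, and still so for the second after the job is handed in, with the robot touching nothing.
It also fails if it takes over 72 s, if anything falls off the work surface, if the arm or the gripper's body presses on something with over 40 N, if the wrist force passes 120 N, or if a joint passes its speed limit or range.

ROBOT

A 7-joint arm with a two-finger parallel gripper is mounted at the origin on the work surface. World frame = base frame: x ahead of the robot, y to its left, z up, the work surface at z = 0. Lengths are in mm, angles in degrees, forces in N, time in s.
With the tool pointing down it reaches from about 400 to 875 mm from the base axis. Payload 6.5 kg.
Tool frame: the origin (TCP) lies between the finger pads; the fingertips stand 8 mm ahead of it and the grasp point (between the pads) lies 11 mm behind it (robot.tips_ahead is the distance from the TCP to the fingertips, in mm); z points along the fingers, y is the line along which they close (so a half turn about z gives the same grasp; the last joint's range is limited). The gripper opens to 85 mm and grips with 20 to 120 N. Pads are 22 mm wide; open, the fingers measure 114 mm over their backs; the gripper's body (76 mm by 85 mm) begins 54 mm behind the grasp point. The pads swing forward as they close: fully open they stand 13 mm farther back than shut.
Start: joints at [-3.793, 30.733, -0.252, 88.115, 0.149, 61.152, -4.079], TCP at [649.992, 0, 239.29] pointing down, gripper open.
Joint ranges: [-154.64, 154.64], [-21.42, 123.67], [-72.66, 72.17], [13.99, 137.28], [-74.86, 254.86], [10.95, 109.41], [-158.01, 158.01]. Speed limits (degrees/s): [136.94, 136.94, 180, 180, 180, 180, 180].

INTERFACE

Orientations are given as [roll, pitch, yaw] about the fixed x, y, z axes, in that order (R = Rz(yaw) Ry(pitch) Rx(roll)).
In Python, from rig import robot gives the robot as it stands. The module is installed in compiled form; this text tells all that it offers. Calls block until the motion is done:
- robot.reach(position, orientation): joint-space move of the TCP to a pose.
- robot.move_straight(position, max_speed=150, attitude=None, threshold=None): straight line of the TCP; attitude=None keeps the orientation; max_speed is the mean speed in mm/s. With threshold (N) it stops when the force on the tool has changed by that much, and returns True; else False.
- robot.goto_joints(angles): joint-space move.
- robot.gripper_to(opening, newtons=None): finger opening in mm; newtons is the grip in N (None keeps the last); returns when the fingers have stopped.
- robot.pause(seconds).
- robot.inverse_kinematics(position, orientation): joint angles nearest the present ones, or None.
- robot.get_state(): the state.
- robot.camera(name): name is "scene" or "side" or "wrist"; returns the picture (420x560x3 uint8, red, green, blue); there is no depth.
- robot.camera_info(name): a dict with "intrinsics" (3x3 intrinsics, pixels), "rvec" (rotation vector, rad) and "tvec" (3), from world to camera coordinates, as OpenCV has them. Camera axes: x right, y down, z forward; pixel columns grow to the right and rows downward; lengths in mm; the calibration is good to about 2 mm. The wrist camera is an equidistant fisheye: a pixel r from the principal point sees the ray r / f radians off the axis. A picture is of the moment at which its call begins: read the wrist's pose just before it. camera_info takes no time and is no camera call; for the wrist camera it gives the pose at the moment of the call.
A pose or a line that the arm cannot do raises robot.PlanningError and nothing moves.
- robot.finish_job(): hands the job in; it is judged then, once.
The state is a dict: "clock": time; "joints": joint angles; "qvel": joint speeds; "tau": joint torques, N m; "ee_pos": TCP position; "tcp_rot": TCP orientation; "wrist_force": force on the tool from outside, world axes, zero at the start; "torque": the same for the moment, N m; "width": finger opening in mm; "finger_force": force on a finger pad.
Only numpy, scipy, OpenCV 4.12 (cv2) and the standard library are available. Lean on these libraries where they do the work, as an engineer would, in place of code of your own. Each camera call takes 0.05 s, during which the arm holds its last target. There are 200 camera calls.

## Working session

There is one attempt and no reset: what is moved stays moved. The work goes in short steps, each a Python script; the robot and the scene stay as the last script left them, time stands still between calls to the robot, and variables do not carry over. Pictures are saved under pics/ and viewed, at most 14 in all, crops included, and the job is handed in when it is done.

```bash
mkdir -p pics; python3 - <<'E'
from rig import robot
import cv2,numpy as np
for n in ("scene","side","wrist"):
    im=robot.camera(n)[:,:,::-1]; i=robot.camera_info(n)
    np.savez(f"{n}0.npz",im=im,K=i["intrinsics"],r=i["rvec"],t=i["tvec"])
    cv2.imwrite(f"pics/{n}0.png",cv2.resize(im,(784,588),interpolation=cv2.INTER_CUBIC))
    print(n,np.round(i["intrinsics"],1).tolist(),np.round(-cv2.Rodrigues(np.array(i["rvec"],float))[0].T@np.ravel(i["tvec"]),0))
print(robot.get_state())
E
```

```text
scene [[485.3, 0.0, 283.2], [0.0, 485.3, 210.4], [0.0, 0.0, 1.0]] [1514.  629.  943.]
side [[458.5, 0.0, 278.5], [0.0, 458.5, 218.0], [0.0, 0.0, 1.0]] [-149. -663. 1152.]
wrist [[325.2, 0.0, 273.6], [0.0, 325.2, 214.6], [0.0, 0.0, 1.0]] [650.  68. 373.]
{'clock': 0.15, 'joints': array([-3.7932547 , 30.76755456, -0.2540698 , 88.15681246,  0.14857684,
       61.15219278, -4.07890603]), 'qvel': array([ 0.00331923, -0.08317957,  0.04895466, -0.19962948, -0.11414506,
        0.11755474, -0.04877482]), 'tau': array([ 1.61238928e-03, -5.83780539e+01,  1.04997531e+00, -2.59348226e+01,
        1.25170653e-02,  6.47799578e-03, -7.88314480e-06]), 'ee_pos': array([ 6.49530434e+02, -4.84831763e-03,  2.38620064e+02]), 'tcp_rot': array([-1.79923968e+02,  5.49499701e-03,  9.00045213e+01]), 'wrist_force': array([ 0.74817492, -0.55315026,  0.22058169]), 'torque': array([-0.04111441,  0.04883471, -0.02241226]), 'finger_force': 0.0, 'width': 85.55769832260368}
```

View pics/scene0.png

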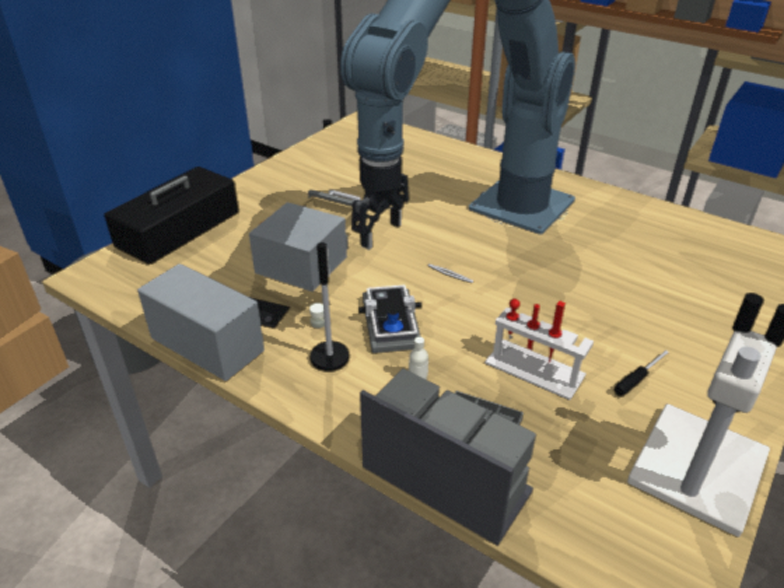

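View pics/side0.png

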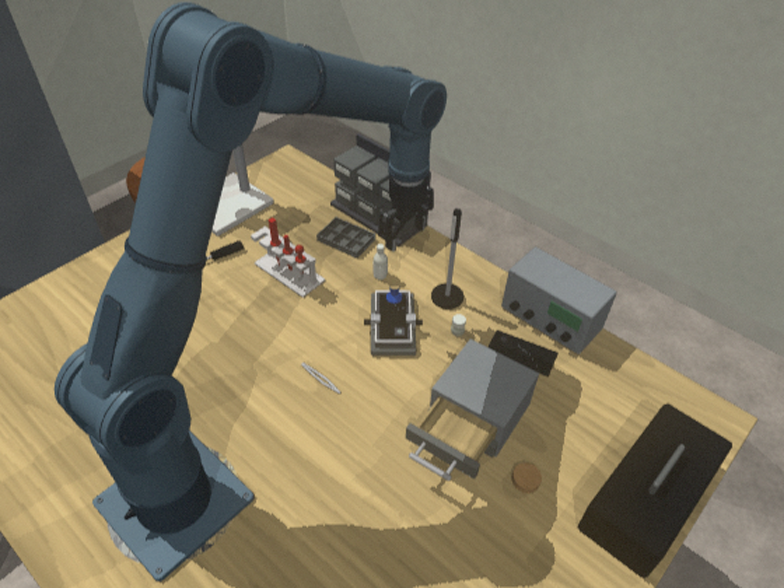

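View pics/wrist0.png

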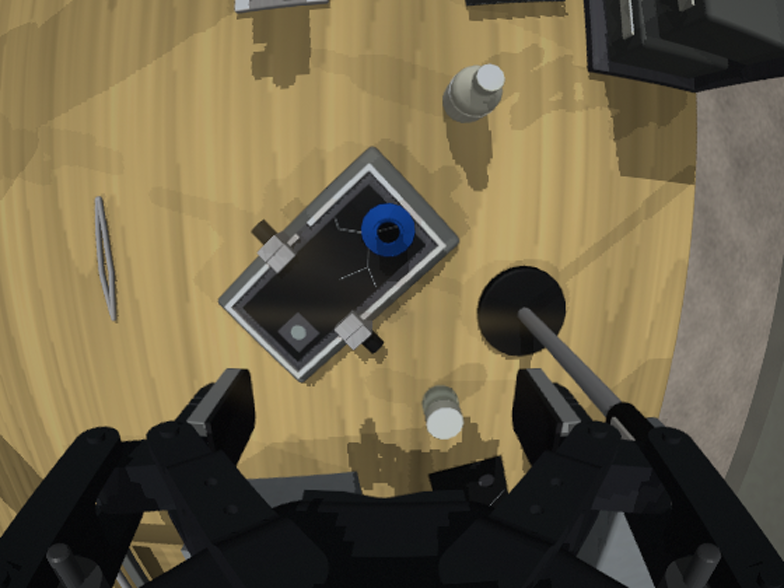

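The views show:
- **Scene:** rack at right-centre (540,345), with red tools, the tallest at (558,320). Lamp at (325,330).
- **Side:** drawer open toward the robot at about (455,425), rack at (290,260), phone at (395,320).
- **Wrist:** phone at (340,260), blue cup at (388,230), and notch beside the upper-left jaw at (300,232).

```bash
cat > h.py <<'E'
import cv2,numpy as np
class Cam:
    def __init__(s,im,K,r,t,fish):
        s.im=im;s.K=np.array(K,float);s.r=np.array(r,float).reshape(3,1);s.R=cv2.Rodrigues(s.r)[0];s.t=np.ravel(t).astype(float);s.fish=fish
        s.C=-s.R.T@s.t
    def rays(s,px):
        p=(np.asarray(px,float).reshape(-1,2)-s.K[:2,2])/s.K[0,0]
        if s.fish:
            a=np.linalg.norm(p,axis=1,keepdims=True)+1e-12
            d=np.hstack([p/a*np.sin(a),np.cos(a)])
        else: d=np.hstack([p,np.ones((len(p),1))])
        d=d@s.R
        return d/np.linalg.norm(d,axis=1,keepdims=True)
    def plane(s,px,z):
        d=s.rays(px); return s.C+d*((z-s.C[2])/d[:,2])[:,None]
    def proj(s,P):
        c=np.asarray(P,float).reshape(-1,3)@s.R.T+s.t
        if s.fish:
            n=np.linalg.norm(c[:,:2],axis=1,keepdims=True);a=np.arctan2(n,c[:,2:]);q=c[:,:2]/(n+1e-12)*a
        else: q=c[:,:2]/c[:,2:]
        return q*s.K[0,0]+s.K[:2,2]
def load(f):
    z=np.load(f+".npz"); return Cam(z["im"],z["K"],z["r"],z["t"],"wrist" in f)
def tri(c1,p1,c2,p2):
    d1=c1.rays(p1)[0];d2=c2.rays(p2)[0]
    s=np.linalg.lstsq(np.c_[d1,-d2],c2.C-c1.C,rcond=None)[0]
    a=c1.C+s[0]*d1;b=c2.C+s[1]*d2
    return (a+b)/2,np.linalg.norm(a-b)
def snap(robot,name,tag):
    i=robot.camera_info(name);im=robot.camera(name)[:,:,::-1]
    np.savez(tag+".npz",im=im,K=i["intrinsics"],r=i["rvec"],t=i["tvec"])
    return load(tag)
E
python3 - <<'E'
from h import *
np.set_printoptions(suppress=True,precision=1)
w,sd,sc=load("wrist0"),load("side0"),load("scene0")
f=1.4
W=lambda p,z:w.plane(np.array(p)/f,z)
print("rim outer corners z38",W([(370,165),(443,246),(299,377),(232,304)],38))
print("jaws",W([(277,255),(352,332)],48)); print("cup knob",W([(388,232)],78)); print("lamp foot",W([(522,311)],14),"jar",W([(443,422)],45),"flux",W([(489,78)],100))
S=lambda p,z:sd.plane(np.array(p)/f,z)
print("drawer: floor? front plate ends, handle",S([(410,430),(475,468)],70),S([(413,459),(447,474)],60))
print("organiser top corners",S([(475,340),(537,362),(497,435),(432,400)],100))
for n,a,b in (("knobtop",(299,248),(515,303)),("round",(287,238),(535,307)),("tall",(272,220),(560,305))):
    print(n,tri(sd,np.array(a)/f,sc,np.array(b)/f))
print("rack base front corners (scene)",sc.plane(np.array([(488,362),(575,393)])/f,0))
print("rack plate scene", sc.plane(np.array([(497,322),(586,352)])/f,90))
hs=cv2.cvtColor(sd.im,cv2.COLOR_BGR2HSV)
E
```

```text
rim outer corners z38 [[640.3  77.   38. ]
 [694.5  17.3  38. ]
 [581.  -89.9  38. ]
 [529.8 -27.8  38. ]]
jaws [[571.7  12.6  48. ]
 [626.3 -46.9  48. ]]
cup knob [[653.   32.4  78. ]]
lamp foot [[767.9 -40.9  14. ]] jar [[ 699.8 -128.2   45. ]] flux [[713.4 130.9 100. ]]
drawer: floor? front plate ends, handle [[ 384.9 -252.8   70. ]
 [ 406.  -395.4   70. ]] [[ 345.9 -295.    60. ]
 [ 365.6 -362.    60. ]]
organiser top corners [[ 631.5 -219.7  100. ]
 [ 672.4 -349.7  100. ]
 [ 474.  -391.5  100. ]
 [ 451.  -250.9  100. ]]
knobtop (array([549.8, 243.3, 129.3]), np.float64(1.4372422628095243))
round (array([548.6, 283.3, 137.2]), np.float64(1.690704612527002))
tall (array([548.6, 330.7, 164.6]), np.float64(0.9821138916802788))
rack base front corners (scene) [[596.4 223.9   0. ]
 [576.5 400.5   0. ]]
rack plate scene [[575.5 223.2  90. ]
 [557.2 397.8  90. ]]
```

```bash
python3 - <<'E'
from h import *
np.set_printoptions(suppress=True,precision=1)
for n in ("wrist0","side0","scene0"):
    c=load(n);hs=cv2.cvtColor(c.im,cv2.COLOR_BGR2HSV)
    m=cv2.inRange(hs,(105,130,30),(130,255,255))
    if n=="scene0": m[:200]=0;m[:,:260]=0;m[:,300:]=0
    cs=max(cv2.findContours(m,0,1)[0],key=cv2.contourArea)
    print(n,cv2.contourArea(cs),cv2.boundingRect(cs))
    if n=="wrist0":
        P=c.plane(cs.reshape(-1,2),41)[:,:2].astype(np.float32); print("base circle",cv2.minEnclosingCircle(P), cv2.fitEllipse(P))
        x,y,w,h=cv2.boundingRect(cs); g=cv2.inRange(c.im[y:y+h,x:x+w],(0,0,0),(255,255,255))
        hole=cv2.bitwise_not(m[y:y+h,x:x+w]);hc=[k for k in cv2.findContours(hole,0,1)[0] if cv2.contourArea(k)>60]
        for k in hc:
            (u,v),r=cv2.minEnclosingCircle(k); print("hole",u+x,v+y,r,c.plane([(u+x,v+y)],78),c.plane([(u+x,v+y)],66))
    else:
        k=cs.reshape(-1,2); top=k[k[:,1]==k[:,1].min()].mean(0); print("top",top,c.plane([top],78))
E
```

```text
wrist0 1134.0 (258, 145, 39, 39)
base circle ((652.9756469726562, 29.764846801757812), 20.2952823638916) ((652.8228149414062, 29.65778160095215), (38.62305450439453, 39.69664764404297), 25.670251846313477)
hole 288.5 175.0 10.965956687927246 [[663.4  23.8  78. ]] [[664.  22.  66.]]
hole 277.0 165.5 7.500100135803223 [[652.9  32.6  78. ]] [[653.   31.1  66. ]]
hole 288.5 154.5 12.103818893432617 [[663.3  42.7  78. ]] [[663.8  41.7  66. ]]
side0 24.5 (276, 209, 8, 7)
top [278. 209.] [[625.3  22.1  78. ]]
scene0 126.0 (273, 223, 15, 14)
top [284. 223.] [[649.4  40.4  78. ]]
```

```bash
python3 - <<'E'
from h import *
from rig import robot
robot.gripper_to(45,25)
robot.reach([653,30,110],[180,0,90])
robot.move_straight([653,30,60],100)
robot.gripper_to(0,25)
s=robot.get_state();print(s["width"],s["finger_force"],s["ee_pos"],s["clock"])
robot.move_straight([653,30,150],150)
robot.reach([430,-378,230],[180,0,90])
robot.pause(0.2)
c=snap(robot,"wrist","wrist1")
s=robot.get_state();print(s["width"],s["finger_force"],s["ee_pos"],s["clock"],c.C)
cv2.imwrite("pics/wrist1.png",cv2.resize(c.im,(784,588),interpolation=cv2.INTER_CUBIC))
E
```

```text
20.436916560984976 24.479128175298683 [653.67731404  30.05377401  60.78271085] 2.2
20.651948572581894 24.461405107285827 [ 430.51874142 -377.45177722  229.85464249] 4.925 [ 430.83069058 -309.14178177  364.00272583]
```

View pics/wrist1.png

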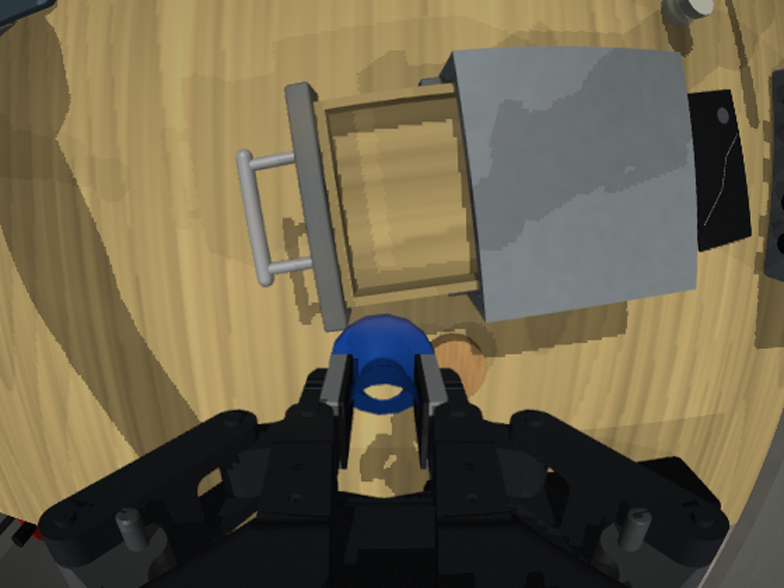

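Drawer in view: inner front-wall top edge (327,110)–(353,296), front plate outer top corners (288,85) and (328,330), organiser top front corners (454,51) and (486,321).

```bash
python3 - <<'E'
from h import *
np.set_printoptions(suppress=True,precision=1)
w,sd=load("wrist1"),load("side0");f=1.4
for n,a,b in (("fr",(454,51),(432,400)),("bk",(683,54),(537,362)),("frR",(486,321),(497,440)),("plateL",(310,84),(412,420)),("plateR",(346,328),(479,458)),("hand1",(243,153),(413,457)),("hand2",(265,284),(448,473))):
    print(n,tri(w,np.array(a)/f,sd,np.array(b)/f))
for z in (60,70,80,90,100):
    P=w.plane(np.array([(327,110),(353,296)])/f,z); Q=w.plane(np.array([(310,84),(346,328)])/f,z+9); print(z,P[:,:2].ravel(),np.linalg.norm(P[0]-P[1]),np.linalg.norm(Q[0]-Q[1]))
E
python3 -c "
import cv2
im=cv2.imread('pics/side0.png')[300:500,380:580]
cv2.imwrite('pics/sidecrop.png',cv2.resize(im,(600,600),interpolation=cv2.INTER_CUBIC))"
```

```text
fr (array([ 481.7, -223.1,   45. ]), np.float64(12.32300182973705))
bk (array([-765.3, -896.9, 1935.5]), np.float64(8.72584367094481))
frR (array([ 490.5, -396.4,   76.6]), np.float64(23.026615325503602))
plateL (array([ 389. , -253.1,  100.9]), np.float64(0.7482610279393935))
plateR (array([ 408.8, -397.6,  106.2]), np.float64(0.5320996671749488))
hand1 (array([ 341.8, -293.8,   74.1]), np.float64(6.482979575936004))
hand2 (array([ 355.3, -372.4,   90.6]), np.float64(4.594986895672947))
60 [ 394.1 -263.3  410.4 -390.3] 128.0224734955603 165.34542661477792
70 [ 395.3 -264.8  411.1 -387.6] 123.81124568024546 159.74054868870428
80 [ 396.5 -266.3  411.7 -385. ] 119.6000178649305 154.1356707626306
90 [ 397.7 -267.9  412.4 -382.3] 115.38879004961562 148.53079283655694
100 [ 398.9 -269.4  413.1 -379.6] 111.17756223430067 142.92591491048327
```

View pics/sidecrop.png

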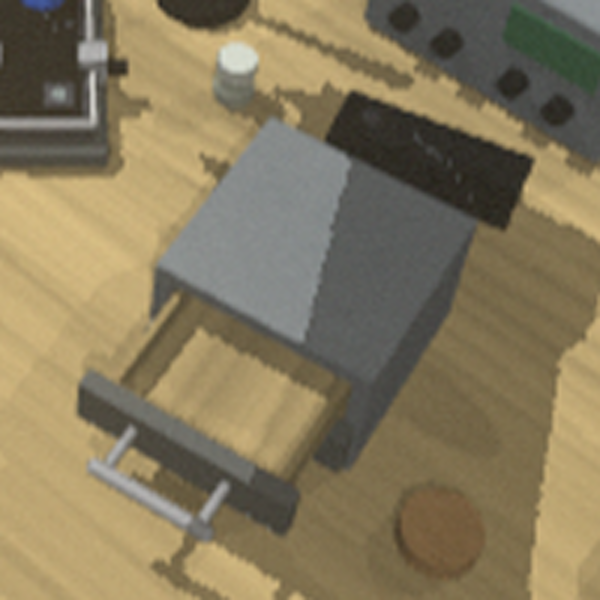

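```bash
python3 - <<'E'
from h import *
np.set_printoptions(suppress=True,precision=1)
w,sd=load("wrist1"),load("side0");f=1.4
C=lambda p:(np.array(p)/3+np.array([380,300]))/f
for n,a,b in (("orgFL",(454,51),(158,268)),("orgFR",(486,321),(370,382)),("orgBL",(683,54),(272,120)),("orgBR",(697,287),(474,225)),("plateR inner top",(346,328),(300,495)),("plateL inner",(310,84),(94,372)),("hand1",(243,153),(92,466)),("hand2",(265,284),(206,534))):
    print(n,tri(w,np.array(a)/f,sd,C(b)))
for zf in (62,66,70,74): # wall top=+23, org top=+45
    o=w.plane(np.array([(454,51),(486,321),(683,54)])/f,zf+45);P=w.plane(np.array([(327,110),(353,296)])/f,zf+23)
    e=sd.plane([C((158,268)),C((370,382)),C((272,120))],zf+45)
    print(zf,"orgwidth",np.linalg.norm(o[0]-o[1]),np.linalg.norm(e[0]-e[1]),"inner",np.linalg.norm(P[0]-P[1]),P[:,:2].ravel(),(e-o)[:,:2].ravel())
E
```

```text
orgFL (array([ 472.5, -233.4,   98. ]), np.float64(2.5448419128121125))
orgFR (array([ 492.5, -392.7,  107.1]), np.float64(1.887822768254083))
orgBL (array([ 614.7, -219.1,  119. ]), np.float64(6.023045310026937))
orgBR (array([ 645.1, -370.6,  106.5]), np.float64(6.987042631394645))
plateR inner top (array([ 407.4, -403.4,   89.5]), np.float64(0.46328723764551294))
plateL inner (array([ 387.4, -251.9,   88.6]), np.float64(2.011236705472096))
hand1 (array([ 341.3, -291.5,   75.9]), np.float64(1.251377451277596))
hand2 (array([ 352.9, -375.8,   79.7]), np.float64(2.638756208640671))
62 orgwidth 160.09143783843427 155.75706342335187 inner 117.49440395727308 [ 397.1 -267.1  412.1 -383.6] [-3.5 -3.6 -1.8  1.  -7.3 -3.2]
66 orgwidth 157.5997687353908 155.1609379078809 inner 115.80991283114707 [ 397.6 -267.7  412.3 -382.6] [-5.2 -4.1 -3.2 -1.3 -7.2 -3.4]
70 orgwidth 155.10809963234738 154.56481239241003 inner 114.12542170502114 [ 398.1 -268.3  412.6 -381.5] [-7.  -4.6 -4.7 -3.7 -7.  -3.6]
74 orgwidth 152.61643052930393 153.96868687693913 inner 112.44093057889515 [ 398.6 -268.9  412.9 -380.4] [-8.7 -5.  -6.2 -6.  -6.9 -3.8]
```

```bash
python3 - <<'E'
from h import *
from rig import robot
x,y=435.3,-321.3
ok=None
for yaw in (7.3,187.3):
    q=robot.inverse_kinematics([x,y,130],[180,0,yaw]); print(yaw,q)
    if q is not None and ok is None: ok=yaw
o=[180,0,ok]
robot.reach([x,y,170],o)
robot.move_straight([x,y,92],120)
r=robot.move_straight([x,y,76],25,threshold=2.0)
s=robot.get_state();print(r,s["ee_pos"],s["tcp_rot"],s["wrist_force"],s["clock"])
robot.gripper_to(40)
robot.move_straight([x,y,190],150)
c=snap(robot,"wrist","wrist2");d=snap(robot,"side","side2")
print(robot.get_state()["clock"])
P=d.proj([[x,y,60]])[0].astype(int)
a=cv2.resize(c.im,(560,420));b=cv2.resize(d.im[P[1]-40:P[1]+40,P[0]-30:P[0]+30],(240,320),interpolation=cv2.INTER_CUBIC)
b=np.vstack([b,np.zeros((100,240,3),np.uint8)])
cv2.imwrite("pics/w2.png",np.hstack([a,b]))
E
```

```text
7.3 [ 16.49527345  29.91672586  19.68478311 110.49461925 -14.54558716
  41.98346745 -38.06032692]
187.3 [ 44.45353882  29.78359512 -16.45235796 108.79991802  11.89134809
  43.05760546 118.63103832]
True [ 435.98119481 -321.3350846    87.49486071] [ 1.79980096e+02 -7.62213148e-02  7.31407711e+00] [0.21462783 0.44692962 3.44832141] 7.325
8.5833
```

View pics/w2.png

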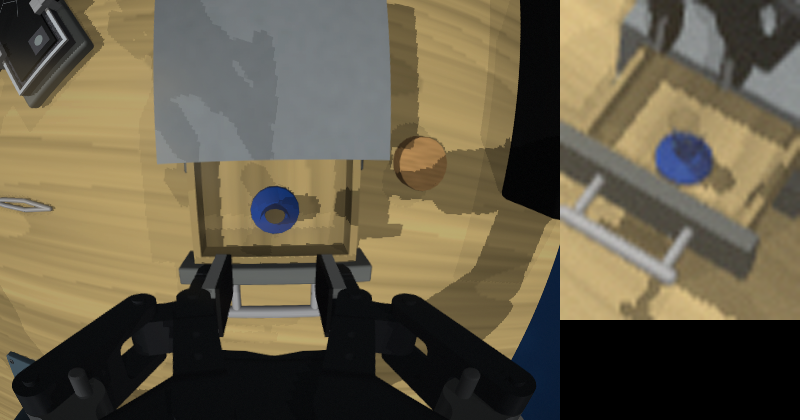

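Cup stands upright on the drawer floor at (275,210), clear of the walls. Next I take close views of the phone and the rack.

```bash
python3 - <<'E'
from h import *
from rig import robot
robot.gripper_to(40)
robot.reach([620,-50,200],[180,0,90]); 
robot.move_straight([636,-50,160],150);robot.pause(.3)
c=snap(robot,"wrist","wrist3");print(c.C,robot.get_state()["ee_pos"])
robot.move_straight([620,0,260],200)
robot.reach([548,235,300],[180,0,90]);robot.pause(.3)
d=snap(robot,"wrist","wrist4");print(d.C,robot.get_state()["clock"])
cv2.imwrite("pics/w3.png",cv2.resize(c.im,(784,588),interpolation=cv2.INTER_CUBIC))
cv2.imwrite("pics/w4.png",cv2.resize(d.im,(784,588),interpolation=cv2.INTER_CUBIC))
E
```

```text
[636.36055235  18.05348723 295.05387859] [636.21893391 -50.01873552 160.72303162]
[548.84551765 302.066226   433.95429527] 12.875
```

View pics/w3.png

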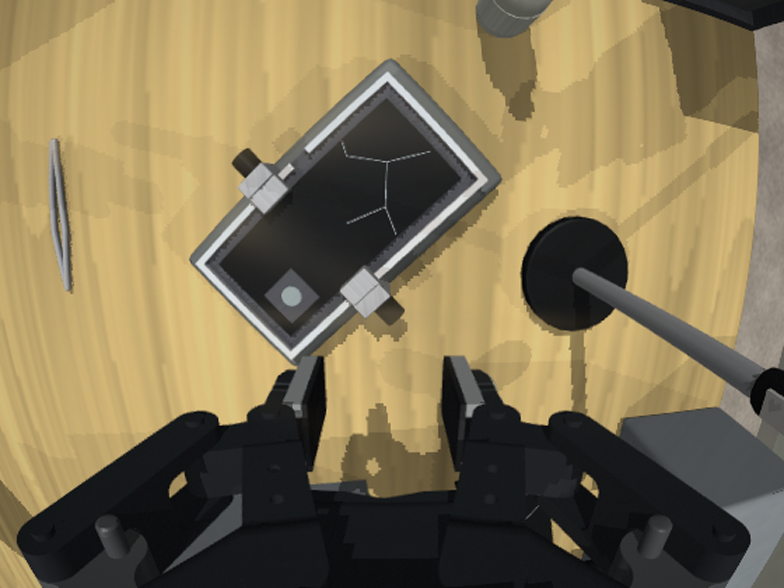

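View pics/w4.png

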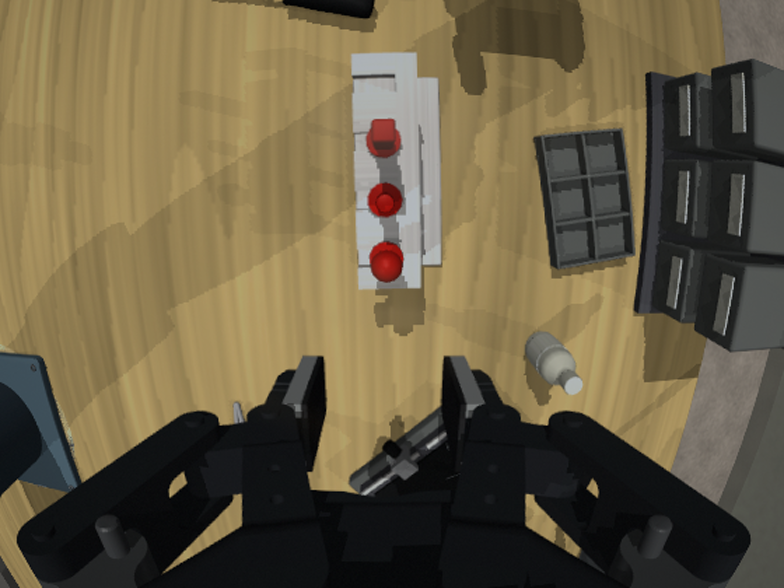

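Phone view: cracked end at top right, seam corners near (388,90) and (478,180), notch at about (300,160), jaws at (262,187) and (365,291). Rack view: square handle top at (383,131), paddle (385,201), ball (387,262), empty slot at (375,76).

```bash
python3 - <<'E'
from h import *
np.set_printoptions(suppress=True,precision=2)
c=load("wrist3");hs=cv2.cvtColor(c.im,cv2.COLOR_BGR2HSV)
m=cv2.inRange(hs,(0,0,150),(180,60,255))
vv,uu=np.nonzero(m);P=c.plane(np.c_[uu,vv],38)[:,:2]
ctr=np.array([611,-6.]);a=np.radians(43.4)
for it in range(4):
    ey=np.array([np.cos(a),np.sin(a)]);ex=np.array([ey[1],-ey[0]])
    X=(P-ctr)@ex;Y=(P-ctr)@ey
    L={}
    for n,u,v,s,lo,hi in (("-x",X,Y,-40,20,70),("+x",X,Y,40,5,70),("+y",Y,X,78,-33,33),("-y",Y,X,-78,-33,33)):
        k=(abs(u-s)<3.5)&(v>lo)&(v<hi); p=np.polyfit(v[k],u[k],1); L[n]=(p[0],np.polyval(p,0 if 'y' in n else 40),k.sum(),u[k].std())
    print({k:np.round(v,3).tolist() for k,v in L.items()})
    dx=(L["-x"][1]+L["+x"][1])/2; sl=(L["-x"][0]+L["+x"][0]-L["+y"][0]-L["-y"][0])/4
    # weight: cracked end exact
    dy=(L["+y"][1]+L["-y"][1])/2
    ctr=ctr+ex*(dx-40*sl)+ey*dy; a-=sl
print("ctr",ctr,"yaw y-axis",np.degrees(a))
np.save("phone.npy",[*ctr,a])
ey=np.array([np.cos(a),np.sin(a)]);ex=np.array([ey[1],-ey[0]])
big=cv2.resize(c.im,None,fx=3,fy=3,interpolation=cv2.INTER_CUBIC)
for x,y in ((-34.5,10),(-34.5,72.5),(34.5,72.5),(34.5,6)):
    q=ctr+ex*x+ey*y; print((x,y),q); u=c.proj([[*q,34]])[0]; cv2.circle(big,tuple(int(v) for v in u*3+1),2,(0,0,255),-1)
w=load("wrist4");b4=cv2.resize(w.im[20:230,230:330],(286,600),interpolation=cv2.INTER_CUBIC)
cv2.imwrite("pics/chk.png",np.hstack([cv2.resize(big[100:750,380:1100],(514,464)).copy() if 0 else cv2.copyMakeBorder(cv2.resize(big[100:750,400:1100],(510,474)),0,126,0,0,cv2.BORDER_CONSTANT),b4]))
E
```

```text
{'-x': [0.007, -40.894, 336.0, 1.231], '+x': [0.008, 38.988, 429.0, 1.243], '+y': [-0.006, 76.685, 429.0, 1.205], '-y': [-0.007, -79.144, 356.0, 1.275]}
{'-x': [0.0, -39.956, 336.0, 1.227], '+x': [0.001, 39.94, 431.0, 1.237], '+y': [0.0, 77.908, 431.0, 1.205], '-y': [-0.003, -77.933, 361.0, 1.289]}
{'-x': [-0.001, -39.948, 336.0, 1.227], '+x': [0.0, 39.939, 432.0, 1.237], '+y': [0.001, 77.921, 431.0, 1.205], '-y': [-0.003, -77.912, 363.0, 1.292]}
{'-x': [-0.001, -39.944, 336.0, 1.228], '+x': [-0.0, 39.944, 432.0, 1.237], '+y': [0.001, 77.917, 431.0, 1.205], '-y': [-0.003, -77.916, 363.0, 1.291]}
ctr [609.22  -5.92] yaw y-axis 42.943428432346096
(-34.5, 10) [593.03  26.15]
(-34.5, 72.5) [638.79  68.73]
(34.5, 72.5) [685.79  18.22]
(34.5, 6) [637.11 -27.08]
```

View pics/chk.png

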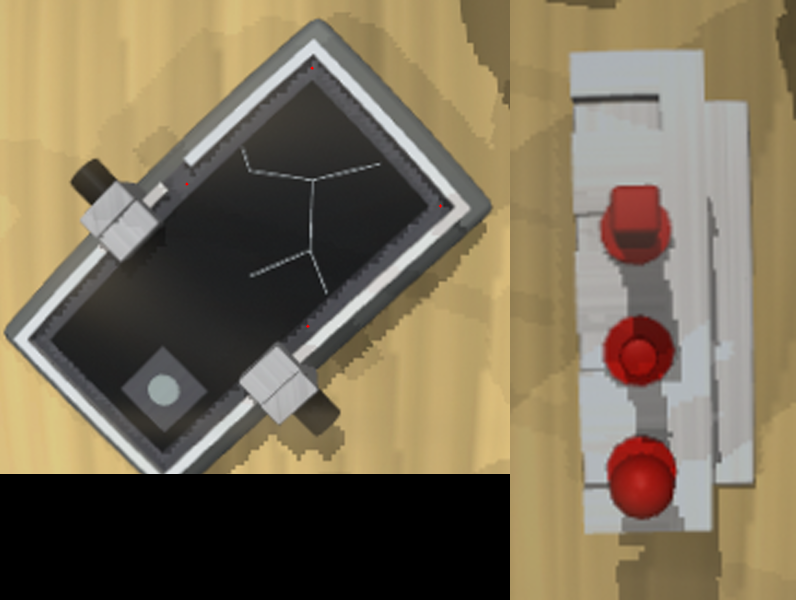

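```bash
python3 - <<'E'
from h import *
np.set_printoptions(suppress=True,precision=1)
w=load("wrist4")
C=lambda p:((p[0]-510)/2.86+230,p[1]/2.857+20)
for n,p,z in (("sp top",(635,207),170),("sp collar",(635.5,229.5),100),("pad top",(638,357),145),("pad collar",(639,351),100),("ball",(642,485),128),("plateTL",(570,53),95),("plateBL",(584,531),95),("plateTR",(703,50),95),("plateBR",(712,530),95),("slot far edge L",(572,97),95),("slot far R",(660,96),95)):
    print(n,w.plane([C(p)],z)[0])
# red mask edges of handle top face: brightness profile
im=w.im.astype(int)
u0,v0=int(C((635,207))[0]),int(C((635,207))[1])
print(im[v0,u0-16:u0+17,2]); print(im[v0,u0-16:u0+17,1]); print(u0,v0);print(im[v0-14:v0+24,u0,2]);print(im[v0-14:v0+24,u0,1])
E
```

```text
sp top [549.2 329.7 170. ]
sp collar [549.4 328.9 100. ]
pad top [550.  285.5 145. ]
pad collar [550.6 285.1 100. ]
ball [551.4 241.6 128. ]
plateTL [526.  396.2  95. ]
plateBL [529.9 217.6  95. ]
plateTR [573.9 397.4  95. ]
plateBR [578.  217.9  95. ]
slot far edge L [526.7 379.1  95. ]
slot far R [558.3 379.2  95. ]
[167 167 166 166 165 166 158 130 115 132 148 154 154 154 153 154 153 154
 153 151 152 151 150 142 121 125 165 173 174 175 175 174 172]
[164 164 164 164 163 163 141  81  54  56  58  60  59  60  59  59  59  59
  58  58  58  57  57  55  53  70 128 169 171 171 172 171 169]
273 92
[174 174 174 173 174 174 174 140 152 159 158 157 156 155 153 153 151 150
 148 146 145 138 109  83  68  68  68  66  68  96  95  95  94  92  86 101
 108 107]
[173 173 172 174 177 178 173  53  58  61  61  61  60  59  59  59  57  57
  55  55  54  53  50  48  47  46  45  43  43  44  43  43  41  39  59  97
 105 105]
```

```bash
python3 - <<'E'
from h import *
from rig import robot
np.set_printoptions(suppress=True,precision=2)
x,y=549.3,329.2;o=[180,0,91.3]
robot.reach([x,y,210],o)
robot.move_straight([x,y,126],100)
s0=robot.get_state()
robot.gripper_to(0,60)
s=robot.get_state();print(s0["ee_pos"],s["ee_pos"],s["width"],s["finger_force"],s["wrist_force"]-s0["wrist_force"],s["clock"])
np.save("grasp.npy",s["ee_pos"])
robot.move_straight([x,y,275],150)
robot.move_straight([593.03,26.15,275],200)
robot.move_straight([593.03,26.15,154],120);robot.pause(.3)
s=robot.get_state();c=snap(robot,"wrist","wrist5");print(s["ee_pos"],s["tcp_rot"],s["width"],s["wrist_force"],s["clock"])
print(robot.camera_info("wrist")["tvec"])
tip=s["ee_pos"]+[0,0,-(np.load("grasp.npy")[2]-20)]
u=c.proj([tip])[0];print("tip expect",tip,u)
x0,y0=int(u[0])-50,int(u[1])-45
cr=cv2.resize(c.im[y0:y0+75,x0:x0+100],(800,600),interpolation=cv2.INTER_CUBIC)
cv2.circle(cr,tuple(int(v) for v in ((u-[x0,y0])*8+4)),3,(0,255,0),-1)
cv2.imwrite("pics/tip.png",cr);print(x0,y0)
E
```

```text
[549.84 329.48 126.73] [549.6  329.45 126.61] 13.275901987527751 58.672449588775635 [ 1.71 -0.69  2.68] 14.8
[593.24  26.16 154.39] [179.96  -0.    91.3 ] 13.074098765752332 [-0.98  0.14 -0.75] 19.0833
[-594.16    1.01  298.87]
tip expect [593.24  26.16  47.78] [272.94 216.16]
222 171
```

View pics/tip.png

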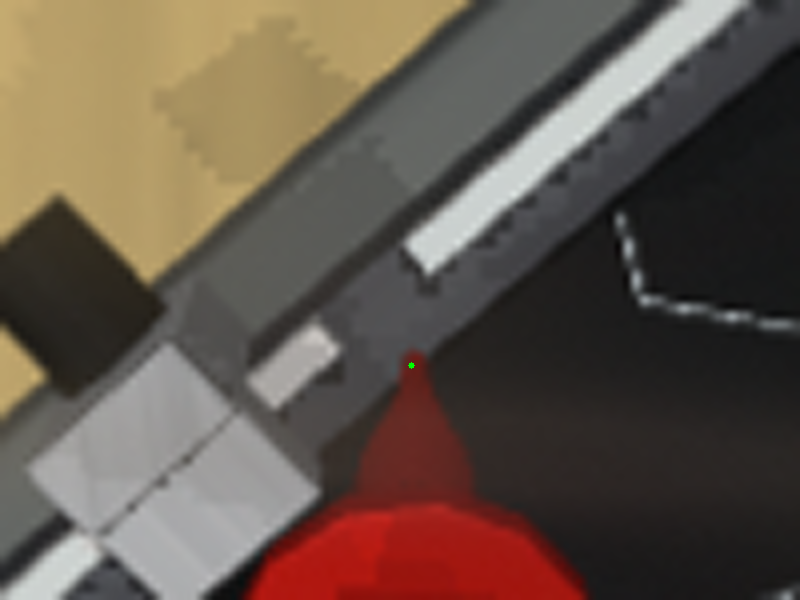

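Tip projects within about 1 px of where expected, and it sits over the channel at the notch. Now I descend to touch.

```bash
python3 - <<'E'
from h import *
from rig import robot
np.set_printoptions(suppress=True,precision=2)
p=[593.03,26.15]
robot.move_straight([*p,146],60);robot.pause(.2)
s=robot.get_state();f0=s["wrist_force"];print(s["ee_pos"],f0)
r=robot.move_straight([*p,138],10,threshold=1.5)
s=robot.get_state();print(r,s["ee_pos"],s["wrist_force"]-f0,s["clock"])
robot.pause(.2);s=robot.get_state();print(s["ee_pos"],s["wrist_force"]-f0)
z=s["ee_pos"][2]
for d in (-.3,0.):
    robot.move_straight([*p,z+d],10);robot.pause(.15);s=robot.get_state();print(z+d,s["ee_pos"],s["wrist_force"]-f0,s["clock"])
np.save("f0.npy",f0)
E
```

```text
[593.11  26.17 146.06] [-0.85  1.   -0.18]
True [593.01  26.18 140.2 ] [ 0.74 -1.22  3.72] 20.2
[592.92  26.14 140.14] [ 1.75 -1.19  4.6 ]
139.8350889971894 [593.16  26.17 140.02] [ 1.35 -1.16  5.97] 20.8
140.1350889971894 [593.08  26.15 140.14] [ 0.83 -0.14  3.97] 21.2
```

```bash
python3 - <<'E'
from h import *
from rig import robot
np.set_printoptions(suppress=True,precision=2)
z=140.5;f0=np.load("f0.npy")
pts=[(593.03,26.15),(638.79,68.73),(685.79,18.22),(637.11,-27.08)]
robot.move_straight([*pts[0],z],10)
s=robot.get_state();print(s["ee_pos"],s["wrist_force"]-f0)
for p in pts[1:]:
    r=robot.move_straight([*p,z],30,threshold=10)
    s=robot.get_state();print(r,s["ee_pos"],s["wrist_force"]-f0,s["width"],s["clock"])
    if r: break
c=snap(robot,"wrist","wrist6")
cv2.imwrite("pics/end.png",cv2.resize(c.im[150:300,170:370],(800,600),interpolation=cv2.INTER_CUBIC))
E
```

```text
[593.    26.16 140.35] [ 2.15 -0.82  2.34]
False [638.72  68.68 140.49] [ 0.11 -1.83  0.94] 13.131821674804776 23.6833
False [685.74  18.33 140.53] [ 0.51 -0.45  0.99] 12.968574659593838 26.1333
False [637.18 -26.98 140.49] [ 2.   -0.15  1.51] 13.61708269790453 28.5
```

View pics/end.png

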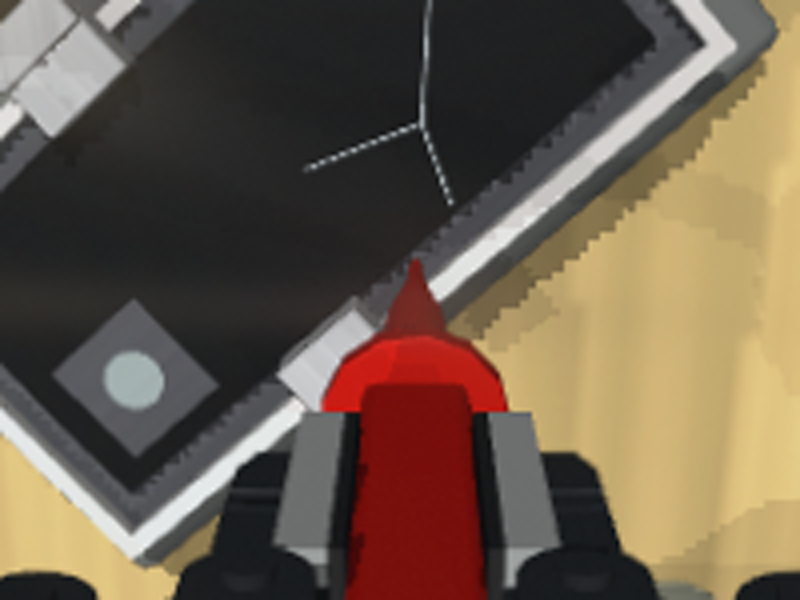

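The point is in the channel just short of the second jaw (415,265), and end-of-leg force was under 2.5 N. I hang the spudger back in its own slot.

```bash
python3 - <<'E'
from h import *
from rig import robot
np.set_printoptions(suppress=True,precision=2)
x,y=549.3,329.2
robot.move_straight([637.11,-27.08,190],80)
robot.move_straight([610,20,275],150)
robot.move_straight([x,y,275],200)
robot.move_straight([x,y,225],120);robot.pause(.2)
r=robot.move_straight([x,y,130],80,threshold=5);s=robot.get_state();print(r,s["ee_pos"],s["clock"])
if not r:
    r=robot.move_straight([x,y,125],15,threshold=3);s=robot.get_state();print(r,s["ee_pos"],s["wrist_force"])
    if s["ee_pos"][2]<128:
        robot.gripper_to(40)
        robot.move_straight([x,y,300],150)
        robot.reach([548,235,300],[180,0,90]);robot.pause(.2)
        c=snap(robot,"wrist","wrist7");d=snap(robot,"side","side7");print(robot.get_state()["clock"])
        w=load("wrist4")
        print("diff vs before", np.abs(c.im[20:130,230:330].astype(int)-w.im[20:130,230:330]).mean())
        a=cv2.resize(c.im[20:130,230:330],(400,440));b=cv2.resize(d.im[130:330,150:400],(400,320))
        cv2.imwrite("pics/fin.png",np.hstack([a,np.vstack([b,np.zeros((120,400,3),np.uint8)])]))
E
```

```text
False [549.73 329.43 130.66] 33.9667
True [549.67 329.42 126.61] [-0.36 -0.63  4.82]
36.7417
diff vs before 8.286
```

View pics/fin.png

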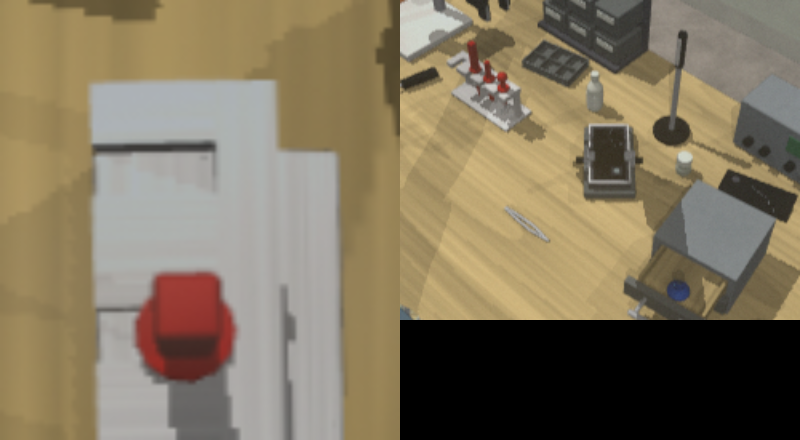

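The spudger hangs upright in its slot at (187,325), the cup stands in the drawer, and everything else is in place.

```bash
python3 -c "
from rig import robot
print(robot.finish_job())"
```

```text
the job is handed in; nothing more can be done
None
```

The job is done and handed in at about 37 s: the suction cup stands in the half-open drawer, the seam was run in one light pass from the notch to just short of the second jaw, and the spudger hangs back in its own slot.

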